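# Set the bakery hatch ajar on its stay

## Task

The wide serving hatch is shut. Set it ajar: lift its stay bar off the pin by the ball at its end, push the flap out and lower the bar so that the middle one of its three holes drops over the pin and the bar lies on its seat again. Leave the narrow hatch as it is.

Things in the scene. Friction and masses are not known exactly. Their poses are not given: they have to be found in the camera images.
- wide_pin (a point): Foot of the wide hatch's upright steel pin (8 mm thick, 16 mm tall), on the 36 mm square seat the stay rests on; fixed, 37.5 mm above the table. The pale wooden hatch frame (280 mm wide, 223 high; the narrow one is 200 wide) stands 200 mm beyond it. Axes: x level towards the frame, the way the flap opens; z up. The top-hung flap (0.45 kg) swings freely and falls shut. Sill 18 mm thick.
- wide_mid (a point): Underside centre of the middle hole of the wide hatch's stay, a steel bar 5 mm thick, 32 wide, hinged to the flap's lower edge (it only tilts up and down) and running to the robot. Three holes, 22 mm along by 20 across, 200, 245 and 290 mm from that hinge; the first (nearest the flap) starts on the pin, this one 45 mm nearer the robot. Axes: x along the bar to the flap, z up.
- wide_ball (a point): Centre of the 26 mm steel ball on the free end of the wide hatch's stay: 350 mm from the bar's hinge, 105 mm from the middle hole along -x, about 62 mm above the table. Under it the bar is 14 mm wide. Pinch it from above, fingers closing along y. Lifted 60 mm, the bar clears the pin; pushed along x, it opens the flap. Both move freely. Axes: x along the bar to the flap, z up.
- narrow_ball (a point): Centre of the like ball on the narrow (200 mm) hatch's stay, a bystander: its flap is open and its bar's third hole, nearest the ball, lies over its own pin. To be left alone.

How it is judged (in metres and radians):
On the way:
1. the wide hatch's stay is lifted clear of its pin (z of wide_mid in the frame of wide_pin above 0.022 m), for 0.1 s.
At the end, for the whole second after the job is handed in: The middle hole of the wide hatch's stay is over its pin (centre within 12 mm of the pin) and down on the seat (within 8 mm of it), and stays so; the narrow hatch's stay is within 20 mm of where it was (horizontal distance between wide_mid and wide_pin below 0.012 m and z of wide_mid in the frame of wide_pin below 0.008 m and distance of narrow_ball from where it was at the start of the episode below 0.02 m); the robot touches nothing.
It fails at once if the narrow hatch's stay is disturbed (its ball moved more than 20 mm) (distance of narrow_ball from where it was at the start of the episode above 0.02 m).
It also fails if it takes over 35 s, if anything falls off the work surface, if the arm or the gripper's body presses on something with over 40 N, if the wrist force passes 120 N, or if a joint passes its speed limit or range.

## Robot

A 6-joint arm with a two-finger parallel gripper is mounted at the origin on the work surface. World frame = base frame: x ahead of the robot, y to its left, z up, the work surface at z = 0. Lengths are in m, angles in degrees, forces in N, time in s.
With the tool pointing down it reaches from about 0.3 to 0.95 m from the base axis. Payload 3.1 kg.
Tool frame: the origin (TCP) lies midway between the tips of the shut fingers; the grasp point (between the pads) lies 19 mm behind it; z points along the fingers, y is the line along which they close (so a half turn about z gives the same grasp; the last joint's range is limited). The gripper opens to 85 mm and grips with 20 to 120 N. Pads are 22 mm wide; open, the fingers measure 114 mm over their backs; the gripper's body (76 mm by 85 mm) begins 54 mm behind the grasp point. The pads swing forward as they close: fully open they stand 13 mm farther back than shut.
Start: joints at [-75.441, 17.653, 93.61, -0, 68.738, -3.994], TCP at [0.199, -0.593, 0.231] pointing down, gripper open.
Joint ranges: [-175.34, 175.34], [-45.06, 112.39], [2.9, 150.54], [-68.45, 248.45], [3.09, 151.38], [-168.51, 168.51]. Speed limits (degrees/s): [159.86, 159.86, 180, 180, 180, 180].

## Interface

Orientations are given as a 3x3 rotation matrix whose columns are the frame's x, y, z axes.
In Python, from plant import telemetry, viewer, ticket gives the robot as it stands.
- The arm moves only by the shell command python3 -m crank 'ROWS' [FORCE]. ROWS is JSON, a list of rows, each a list of 7 numbers: the opening, from 0 (shut) to 1 (fully open), then the shift along the world's x, y, z in units of 40 mm (1.0 is 40 mm), then the turn, a rotation vector about the world's x, y, z in rad. A call has 1 to 8 rows; each row shifts and turns the commanded pose from where the row before left it; what a row does not reach is not made up. A row lasts 1/12 s, in which the tool goes at most 41.7 mm and 7.16 degrees, less where a joint would pass 70% of its speed; a pose out of reach is approached as far as the arm can. A call is refused whole if a number of a shift passes 1 or a number of a turn 0.125, either way. A call with a gripper value outside its range is refused whole. The fingers move at their own pace and stop on an object; FORCE is the grip in N (left out, the last holds). Time passes only in rows, so rows that do not move let the fingers close. It gives the time, the measured TCP pose, the force, the opening and the grip force at its end, in the units of the state.
- telemetry.get_state(): the state, without advancing time (a new reading comes with each control period).
- viewer.camera(name): name is "scene" or "top"; returns (picture, depth): 480x640x3 uint8, red, green, blue; 480x640 float32, m along the optical axis (not along the pixel's ray), 0 where there is no reading.
- viewer.camera_model(name): a dict with "fx", "fy", "cx", "cy" (pixels), "distortion" ([k1, k2, p1, p2, k3] as OpenCV has them; the pictures are not rectified), "R" (3x3) and "t" (3): a world point X has camera coordinates R X + t. Camera axes: x right, y down, z forward; pixel columns grow to the right and rows downward; lengths in m; the calibration is good to about 2 mm. A picture is of the moment at which its call begins. camera_model takes no time and is no camera call.
- ticket.finish_job(): hands the job in; it is judged then, once.
The state is a dict: "clock": time; "joint_positions": joint angles; "qvel": joint speeds; "effort": joint torques, N m; "position": TCP position; "ee_rot": TCP orientation; "ft_force": force on the tool from outside, world axes, zero at the start; "torque": the same for the moment, N m; "opening": finger opening in m; "finger_force": force on a finger pad.
Only numpy, scipy, OpenCV 4.12 (cv2) and the standard library are available. Lean on these libraries where they do the work, as an engineer would, in place of code of your own. Each camera call takes 0.05 s, during which the arm holds its last target. There are 200 camera calls.

## Working session

There is one attempt and no reset: what is moved stays moved. The work goes in short steps, Python scripts to look and compute and a shell command to move; the robot and the scene stay as the last step left them, time stands still between calls to the robot, and variables do not carry over. Pictures are saved under pics/ and viewed, at most 10 in all, crops included, and the job is handed in when it is done.

```bash
mkdir -p pics; cat > h.py <<'E'
from plant import telemetry, viewer, ticket
import numpy as np, cv2
def shot(n,f=None):
    p,d=viewer.camera(n)
    if f: cv2.imwrite('pics/'+f,p[:,:,::-1])
    return p,d
def world(n,d):
    m=viewer.camera_model(n);K=np.array([[m['fx'],0,m['cx']],[0,m['fy'],m['cy']],[0,0,1.]])
    v,u=np.mgrid[0:480,0:640]
    q=cv2.undistortPoints(np.stack([u,v],-1).reshape(-1,1,2).astype(np.float64),K,np.array(m['distortion'])).reshape(480,640,2)
    c=np.dstack([q[...,0]*d,q[...,1]*d,d])
    return (c-np.array(m['t']))@np.array(m['R'])
E
python3 - <<'E'
from h import *
for n in ('scene','top'):
    p,d=shot(n,n+'0.png'); np.savez('pics/'+n+'0.npz',p=p,d=d,w=world(n,d))
    m=viewer.camera_model(n);print(n,-np.array(m['R']).T@np.array(m['t']))
print(telemetry.get_state())
E
```

```text
scene [ 1.18534027 -0.09402188  0.66558022]
top [ 0.46717021 -0.02096607  0.85749326]
{'clock': 0.1, 'joint_positions': array([-7.54431295e+01,  1.76977716e+01,  9.36818448e+01, -2.20080779e-03,
        6.87380978e+01, -3.99292138e+00]), 'qvel': array([-0.11369724, -0.08402776, -0.0808633 , -0.01961805,  0.11557004,
        0.05267185]), 'effort': array([-9.00382947e-04, -4.16409945e+01, -2.77644002e+01, -1.49153852e-04,
        4.00301273e-03, -4.55632247e-06]), 'position': array([ 0.19861265, -0.59181894,  0.23018406]), 'ee_rot': array([[ 9.48043136e-01,  3.18141335e-01, -5.51027084e-04],
       [ 3.18141794e-01, -9.48041075e-01,  1.97954929e-03],
       [ 1.07380146e-04, -2.05200286e-03, -9.99997889e-01]]), 'ft_force': array([-1.12155562, -1.10193185, -0.52916612]), 'torque': array([ 0.00284616, -0.05527109, -0.00543625]), 'finger_force': 0.0, 'opening': 0.08541673696913246}
```

View pics/scene0.png

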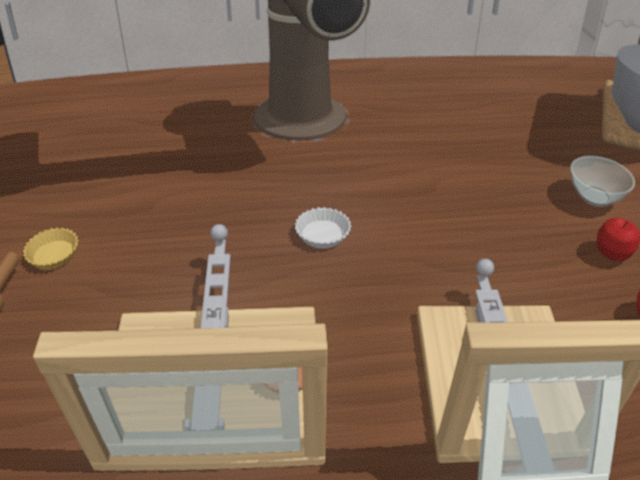

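View pics/top0.png

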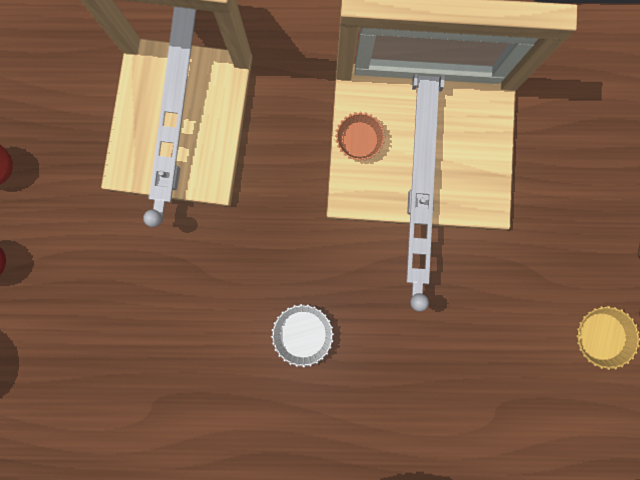

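The wide stay is on the right of the top view: ball (419,302), pin (423,200), hinge about (428,82). The narrow ball is at (153,218). In the scene view the wide ball is at (219,232).

```bash
python3 - <<'E'
from h import *
z=np.load('pics/top0.npz');w=z['w'];d=z['d']
for n,u,v in (('ball',419,302),('pin',423,200),('bar near',422,212),('bar far',427,95),('hinge',428,84),('bar end',418,277),('seat',411,205),('narrow',153,218),('sill',470,150),('frametop',460,12)):
    print(n,w[v,u].round(4),np.median(w[v-2:v+3,u-2:u+3].reshape(-1,3),0).round(4))
# ball sphere fit, both cams
from scipy.optimize import least_squares
for c,u,v in (('top',419,302),('scene',219,232)):
    W=np.load(f'pics/{c}0.npz')['w'];P=W[v-9:v+10,u-9:u+10].reshape(-1,3);P=P[P[:,2]>.05]
    r=least_squares(lambda q:np.linalg.norm(P-q,axis=1)-.013,P.mean(0)-[0,0,.008],loss='soft_l1',f_scale=.001)
    print(c,r.x.round(4),len(P))
# bar direction: points at bar height
m=(w[...,2]>.037)&(w[...,2]<.056);u,v=np.meshgrid(range(640),range(480));m&=(u>400)&(u<445)&(v>215)&(v<280)
P=w[m];print(len(P),P.mean(0))
for lo in range(218,280,8):
    q=w[lo:lo+4][m[lo:lo+4]]; print(lo,q[:,0].mean().round(4),q[:,1].min().round(4),q[:,1].max().round(4),q[:,2].mean().round(4))
for lo in range(90,195,15):
    q=w[lo:lo+3,405:450].reshape(-1,3);q=q[(q[:,2]>.033)];print(lo,q[:,0].mean().round(4),q[:,1].min().round(4),q[:,1].max().round(4),q[:,2].mean().round(4))
E
```

```text
ball [ 0.4544 -0.1619  0.0762] [ 0.4544 -0.162   0.0743]
pin [ 0.603  -0.1727  0.0516] [ 0.6028 -0.1725  0.0529]
bar near [ 0.5869 -0.1732  0.0403] [ 0.5866 -0.1729  0.0423]
bar far [ 0.7645 -0.1808  0.043 ] [ 0.7654 -0.1809  0.0415]
hinge [ 0.7811 -0.1821  0.0442] [ 0.7814 -0.1824  0.0415]
bar end [ 0.4904 -0.1668  0.0414] [ 0.4904 -0.1668  0.0427]
seat [ 0.5968 -0.1565  0.0429] [ 0.5968 -0.1565  0.0415]
narrow [0.5694 0.2183 0.0683] [0.5693 0.2183 0.0684]
sill [ 0.6875 -0.2515  0.0175] [ 0.687  -0.2515  0.018 ]
frametop [ 0.8008 -0.1851  0.2221] [ 0.8008 -0.1849  0.2224]
top [ 0.4545 -0.1645  0.0619] 263
scene [ 0.4576 -0.1644  0.062 ] 229
1044 [ 0.53282619 -0.16850854  0.0423036 ]
218 0.5754 -0.1866 -0.155 0.0424
226 0.5635 -0.1865 -0.1547 0.0422
234 0.5516 -0.1862 -0.1534 0.0425
242 0.5397 -0.1848 -0.1529 0.0425
250 0.5279 -0.1846 -0.1525 0.0423
258 0.5161 -0.1833 -0.152 0.0423
266 0.5037 -0.1828 -0.151 0.0423
274 0.4926 -0.1827 -0.1504 0.0423
90 0.7666 -0.2032 -0.021 0.054
105 0.7478 -0.1958 -0.1639 0.042
120 0.7208 -0.1947 -0.021 0.0544
135 0.7016 -0.1929 -0.1615 0.0421
150 0.6786 -0.1928 -0.1609 0.0426
165 0.653 -0.1912 -0.021 0.0548
180 0.6307 -0.1896 -0.021 0.0547
```

```bash
python3 -m crank '[[1,0.46,0.763,-0.1,0,0,-0.047],[1,0.46,0.763,-0.1,0,0,-0.047],[1,0.46,0.763,-0.1,0,0,-0.047],[1,0.46,0.763,-0.1,0,0,-0.047],[1,0.46,0.763,-0.1,0,0,-0.047],[1,0.46,0.763,-0.1,0,0,-0.047],[1,0.46,0.763,-0.1,0,0,-0.047],[1,0.46,0.763,-0.1,0,0,-0.047]]' 40
python3 -m crank '[[1,0.46,0.763,-0.1,0,0,0],[1,0.46,0.763,-0.1,0,0,0],[1,0.46,0.763,-0.1,0,0,0],[1,0.46,0.763,-0.1,0,0,0],[1,0.46,0.763,-0.1,0,0,0],[1,0.46,0.763,-0.1,0,0,0],[1,0,0,0,0,0,0],[1,0,0,0,0,0,0]]'
```

```text
clock: 0.77
position: [0.3463, -0.3465, 0.1987]
ee_rot: [[0.998, -0.055, -0.0], [-0.055, -0.998, 0.001], [-0.0, -0.001, -1.0]]
ft_force: [0.7, -0.2, 0.3]
opening: 0.0857
finger_force: 0.0
clock: 1.43
position: [0.4565, -0.1635, 0.1746]
ee_rot: [[0.999, -0.048, -0.002], [-0.048, -0.999, 0.0], [-0.002, -0.0, -1.0]]
ft_force: [0.2, -0.3, -0.1]
opening: 0.0856
finger_force: 0.0
```

```bash
python3 -m crank '[[1,0,-0.02,-0.8,0,0,0],[1,0,0,-0.8,0,0,0],[1,0,0,-0.8,0,0,0],[1,0,0,-0.5,0,0,0],[1,0,0,-0.34,0,0,0],[1,0,0,0,0,0,0],[0.4,0,0,0,0,0,0],[0.3,0,0,0,0,0,0]]' 40
python3 -m crank '[[0,0,0,0,0,0,0],[0,0,0,0,0,0,0],[0,0,0,0,0,0,0],[0,0,0,0,0,0,0],[0,0,0,0,0,0,0],[0,0,0,0,0,0,0]]' 40
```

```text
clock: 2.1
position: [0.457, -0.1672, 0.0466]
ee_rot: [[0.999, -0.053, 0.001], [-0.053, -0.999, -0.001], [0.001, 0.001, -1.0]]
ft_force: [0.1, 0.1, -0.5]
opening: 0.064
finger_force: 0.0
clock: 2.6
position: [0.4574, -0.1649, 0.0472]
ee_rot: [[0.999, -0.054, 0.002], [-0.054, -0.999, 0.002], [0.001, -0.002, -1.0]]
ft_force: [0.6, 5.9, 6.6]
opening: 0.0235
finger_force: 38.8
```

```bash
python3 -m crank '[[0.6,0,0,0,0,0,0],[0.6,0,0,0,0,0,0],[0.6,0,0,-0.1,0,0,0],[0.6,0,0,0,0,0,0],[0,0,0,0,0,0,0],[0,0,0,0,0,0,0],[0,0,0,0,0,0,0],[0,0,0,0,0,0,0]]' 50
python3 -m crank '[[0,0,0,0,0,0,0],[0,0,0,0,0,0,0],[0,0,0,0,0,0,0]]'
```

```text
clock: 3.27
position: [0.4562, -0.1647, 0.0417]
ee_rot: [[0.999, -0.054, -0.001], [-0.054, -0.999, 0.003], [-0.001, -0.003, -1.0]]
ft_force: [0.3, 4.1, 3.1]
opening: 0.0237
finger_force: 48.7
clock: 3.52
position: [0.4562, -0.1647, 0.0417]
ee_rot: [[0.999, -0.054, -0.001], [-0.054, -0.999, 0.003], [-0.001, -0.003, -1.0]]
ft_force: [0.3, 6.0, 3.1]
opening: 0.0231
finger_force: 48.7
```

```bash
python3 -m crank '[[0,0,0.02,0.3,0,0,0],[0,0.02,0,0.4,0,0,0],[0,0.04,0,0.4,0,0,0],[0,0.05,0,0.4,0,0,0],[0,0.05,0,0.2,0,0,0],[0,0,0,0,0,0,0],[0,0,0,0,0,0,0]]'
python3 - <<'E'
from h import *
p,d=shot('scene','s1.png');shot('top','t1.png')
E
```

```text
clock: 4.1
position: [0.4626, -0.1649, 0.1093]
ee_rot: [[0.999, -0.052, -0.0], [-0.052, -0.999, 0.001], [-0.0, -0.001, -1.0]]
ft_force: [0.3, 1.5, -0.8]
opening: 0.0233
finger_force: 49.0
```

View pics/s1.png

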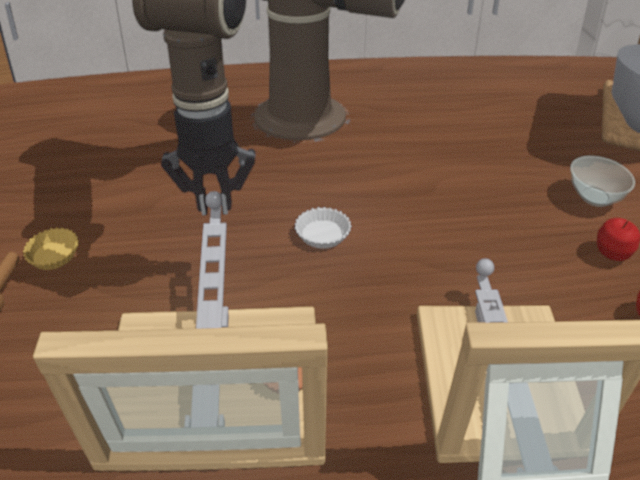

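The bar is lifted: the ball is held at (213,200) and all three holes are visible clear of the pin. Next I push along the bar.

```bash
python3 -m crank '[[0,0.1,-0.005,0,0,0,0],[0,0.22,-0.012,0,0,0,0],[0,0.25,-0.014,0,0,0,0],[0,0.25,-0.014,0,0,0,0],[0,0.18,-0.01,0,0,0,0],[0,0.06,0,0,0,0,0],[0,0,0,0,0,0,0],[0,0,0,0,0,0,0]]'
python3 -m crank '[[0,-0.03,0,-0.3,0,0,0],[0,-0.04,0,-0.4,0,0,0],[0,-0.04,0,-0.3,0,0,0],[0,0,0,0,0,0,0],[0,0,0,0,0,0,0]]'
python3 - <<'E'
from h import *
p,d=shot('top');c=np.hstack([cv2.resize(p[80:310,330:530],None,fx=2.5,fy=2.5)]);cv2.imwrite('pics/t2.png',c[:,:,::-1])
w=world('top',d)
np.savez('pics/t2.npz',p=p,w=w)
E
```

```text
clock: 4.87
position: [0.5051, -0.1672, 0.1094]
ee_rot: [[0.999, -0.052, -0.001], [-0.052, -0.999, 0.0], [-0.001, -0.0, -1.0]]
ft_force: [-0.2, 2.5, -2.1]
opening: 0.0237
finger_force: 49.1
clock: 5.28
position: [0.4997, -0.167, 0.069]
ee_rot: [[0.999, -0.053, -0.002], [-0.053, -0.999, 0.001], [-0.002, -0.001, -1.0]]
ft_force: [0.2, 4.5, -0.9]
opening: 0.0231
finger_force: 49.3
```

View pics/t2.png

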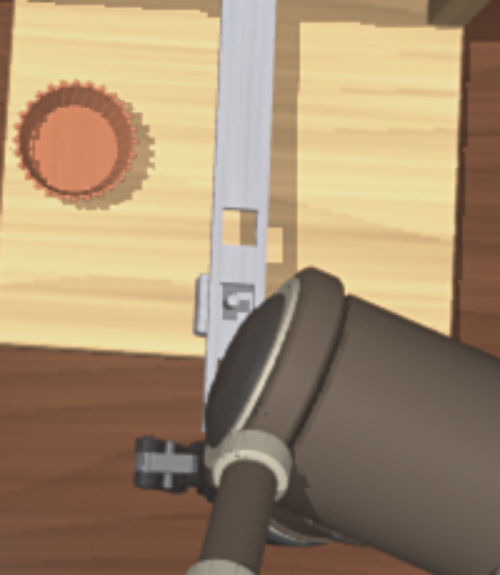

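The middle hole (crop 238,300) is over the pin (235,300), so I lower it.

```bash
python3 -m crank '[[0,-0.01,0,-0.2,0,0,0],[0,-0.01,0,-0.2,0,0,0],[0,0,0,-0.15,0,0,0],[0,0,0,-0.1,0,0,0],[0,0,0,0,0,0,0],[0,0,0,0,0,0,0]]'
python3 - <<'E'
from h import *
p,d=shot('top');c=cv2.resize(p[80:310,330:530],None,fx=2.5,fy=2.5);cv2.imwrite('pics/t3.png',c[:,:,::-1])
E
```

```text
clock: 5.83
position: [0.5005, -0.1671, 0.0444]
ee_rot: [[0.999, -0.053, 0.001], [-0.053, -0.999, 0.001], [0.001, -0.001, -1.0]]
ft_force: [-1.3, 5.8, 0.1]
opening: 0.0232
finger_force: 49.3
```

View pics/t3.png

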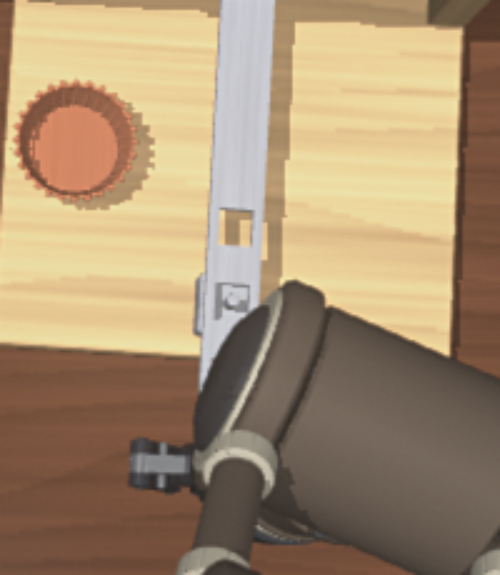

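The pin (235,300) sits inside the middle hole. I lower gently until there is contact.

```bash
python3 -m crank '[[0,0,0,-0.06,0,0,0],[0,0,0,0,0,0,0],[0,0,0,0,0,0,0]]'; python3 -m crank '[[0,0,0,-0.04,0,0,0],[0,0,0,0,0,0,0],[0,0,0,0,0,0,0]]'
```

```text
clock: 6.13
position: [0.5008, -0.1671, 0.0423]
ee_rot: [[0.999, -0.053, 0.002], [-0.053, -0.999, 0.0], [0.002, -0.001, -1.0]]
ft_force: [-0.4, 5.7, 0.9]
opening: 0.0232
finger_force: 49.3
clock: 6.38
position: [0.5008, -0.1671, 0.0407]
ee_rot: [[0.999, -0.053, 0.002], [-0.053, -0.999, 0.0], [0.002, -0.0, -1.0]]
ft_force: [-0.5, 5.6, 0.2]
opening: 0.0233
finger_force: 49.3
```

```bash
python3 -m crank '[[0,0,0,-0.04,0,0,0],[0,0,0,0,0,0,0],[0,0,0,0,0,0,0]]'; python3 -m crank '[[0,0,0,-0.03,0,0,0],[0,0,0,0,0,0,0],[0,0,0,0,0,0,0]]'
```

```text
clock: 6.63
position: [0.5011, -0.1672, 0.0396]
ee_rot: [[0.999, -0.053, 0.002], [-0.053, -0.999, 0.0], [0.002, -0.0, -1.0]]
ft_force: [-1.5, 7.0, 2.3]
opening: 0.0232
finger_force: 49.7
clock: 6.88
position: [0.5011, -0.1672, 0.0395]
ee_rot: [[0.999, -0.053, 0.002], [-0.053, -0.999, 0.0], [0.001, -0.001, -1.0]]
ft_force: [-2.6, 7.8, 9.7]
opening: 0.0233
finger_force: 50.2
```

Contact: the bar is on its seat. I release it and go up.

```bash
python3 -m crank '[[0.35,0,0,0.03,0,0,0],[0.6,0,0,0,0,0,0],[0.8,0,0,0,0,0,0],[0.8,0,0,0,0,0,0],[0.8,0,0,0,0,0,0],[0.8,0,0,0,0,0,0]]'
python3 -m crank '[[0.8,0,0,0.2,0,0,0],[0.8,0,0,0.5,0,0,0],[0.8,0,0,0.8,0,0,0],[0.8,0,0,0.8,0,0,0],[0.8,0,0,0.8,0,0,0],[0.8,-0.7,0,0.5,0,0,0],[0.8,-0.7,0,0.5,0,0,0],[0.8,-0.7,0,0.5,0,0,0]]'
python3 -m crank '[[0.8,-0.7,0,0,0,0,0],[0.8,-0.5,0,0,0,0,0],[0.8,0,0,0,0,0,0],[0.8,0,0,0,0,0,0],[0.8,0,0,0,0,0,0]]'
python3 - <<'E'
from h import *
p,d=shot('top');c=cv2.resize(p[50:290],(800,300))
c=cv2.resize(p[100:300,330:530],None,fx=3,fy=3);cv2.imwrite('pics/t4.png',c[:,:,::-1])
w=world('top',d);print(w[218,153],np.abs(telemetry.get_state()['qvel']).max())
p,d=shot('scene','s4.png')
E
```

```text
clock: 7.38
position: [0.5002, -0.1679, 0.0381]
ee_rot: [[0.999, -0.052, 0.0], [-0.052, -0.999, -0.0], [0.0, 0.0, -1.0]]
ft_force: [0.2, -0.3, 0.3]
opening: 0.0683
finger_force: 0.0
clock: 8.05
position: [0.4152, -0.1674, 0.2236]
ee_rot: [[0.999, -0.051, 0.001], [-0.051, -0.999, -0.001], [0.001, 0.001, -1.0]]
ft_force: [0.3, -0.7, 0.3]
opening: 0.0682
finger_force: 0.0
clock: 8.47
position: [0.3688, -0.1678, 0.2226]
ee_rot: [[0.999, -0.052, 0.002], [-0.052, -0.999, -0.001], [0.002, 0.001, -1.0]]
ft_force: [0.3, -0.5, 0.5]
opening: 0.0682
finger_force: 0.0
[0.5689212  0.21732196 0.07162446] 0.8521505040307964
```

View pics/t4.png

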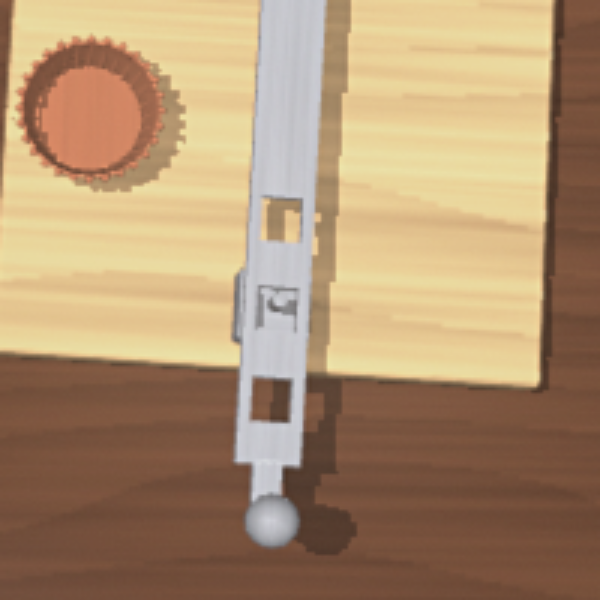

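View pics/s4.png

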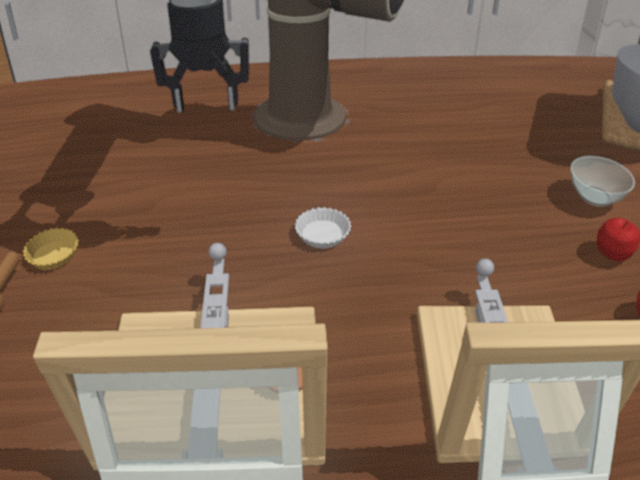

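The pin (crop 283,297) is in the middle hole and the bar lies flat on its seat. The flap is ajar, the narrow stay has not moved, and the arm is clear.

```bash
python3 -c "
from plant import ticket;print(ticket.finish_job())"
```

```text
the job is handed in; nothing more can be done
None
```

The wide hatch is ajar with its stay's middle hole over the pin and the bar down on its seat; the narrow hatch was not moved, and I handed the job in at about 8.6 s (no verdict was returned).

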